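# Fetch the budgie's dish from under the wire flap

## Task

The budgie's aluminium dish is in the lower tier of the wooden accessory box, under the hinged wire flap on which the feeder tube and the white perch cone stand. First clear the feeder tube and the cone to the cork mat so that both stand there upright, then lift the flap by its bar handle, take out the dish and set it upright in the middle of the round wooden board, leaving the blue bell where it is in the box. Then close the flap fully and stand the feeder tube and the cone back on it, each upright in its own place, just where it stood at the start.

Things in the scene. Friction and masses are not known exactly. Their poses are not given: they have to be found in the camera images.
- box: Fixed open wooden box, 172 (its x) x 292 (its y) x 55 mm high, walls and floor 6 mm. Origin: centre of its underside, on the table; x points from the handle side (robot side) to the hinge side. The flat wire flap, 5 mm thick, covers it: top face 60 mm above the table when closed, hinge axis along the box's y at x = +86 mm, 57.5 mm high. A white cuttlebone on its floor near the hinge stays there.
- flap (a joint): Opening angle of the wire flap, rad: 0 closed and level (as at the start), up to 1.9 (leaning back past upright). The handle edge swings up and away from the robot. The hinge is stiff: the flap stays where it is left and does not fall shut; it takes 1 to 4 N at the handle to move it, down as well as up. At about 1.5 the box is free from above.
- flap_handle (a point): Middle of the flap's handle: a straight round steel bar, 10 mm thick, 110 mm long, parallel to the hinge, held at its ends by two arms out in front of the flap, in its plane. 217 mm from the hinge axis; when closed, 45 mm in front of the box's front wall and 57.5 mm above the table, with free space below it and between the arms.
- feeder_c (a point): Feeder tube, standing upright on the flap: round, 70 mm tall, clear tube 40 mm in diameter with a grey cap (42 mm) and a grey foot (52 mm in diameter, 16 mm high). Point at its centre, half-way up (35 mm above its underside); z along its axis. About 90 g.
- cone_c (a point): White ceramic perch cone, standing upright on the flap: round, 72 mm tall, foot 54 mm in diameter and 7 mm high, above it a slender taper from 40 mm (13 mm up) to 28 mm at the flat top, about 35 mm half-way up. Point at its centre, half-way up (36 mm above its underside); z along its axis. About 140 g.
- dish_c (a point): Round aluminium dish standing on the box's floor under the flap: open-topped cup, 56 mm in diameter (54 at the bottom), 32 mm tall, wall 2.5 mm. Point on its axis half-way up (16 mm above its underside); z along its axis. About 60 g.
- bell_c (a point): Blue plastic bell toy standing on the box's floor under the flap, beside the dish: 42 mm in diameter at the foot, narrowing upward, 40 mm tall. Point on its axis 17 mm above its underside. To be left alone.
- mat: Side area: fixed rectangular cork mat, 200 (its x) x 120 (its y) x 4 mm. Origin: centre of its underside.
- board: Fixed round wooden feeding board, 100 mm in diameter, 10 mm thick, flat top. Origin: centre of its underside.

How it is judged:
By the outcome, as a careful person would: the job done as asked, in the order asked, and still so for the second after the job is handed in, with the robot touching nothing.
It also fails if it takes over 147 s, if anything falls off the work surface, if the arm or the gripper's body presses on something with over 40 N, if the wrist force passes 120 N, or if a joint passes its speed limit or range.

## Robot

A 6-joint arm with a two-finger parallel gripper is mounted at the origin on the work surface. World frame = base frame: x ahead of the robot, y to its left, z up, the work surface at z = 0. Lengths are in m, angles in rad, forces in N, time in s.
With the tool pointing down it reaches from about 0.325 to 0.9 m from the base axis. Payload 6.1 kg.
Tool frame: the origin (TCP) lies midway between the tips of the shut fingers; the grasp point (between the pads) lies 19 mm behind it; z points along the fingers, y is the line along which they close (so a half turn about z gives the same grasp; the last joint's range is limited). The gripper opens to 87 mm and grips with 3 to 60 N. Pads are 19 mm wide; open, the fingers measure 117 mm over their backs; the gripper's body (75 mm by 190 mm) begins 51 mm behind the grasp point.
Start: joints at [-1.271, 0.22, 1.526, -0, 1.395, -0.126], TCP at [0.258, -0.569, 0.223] pointing down, gripper open.
Joint ranges: [-2.98, 2.98], [-0.91, 2.08], [0.09, 2.57], [-1.24, 4.39], [0.2, 2.65], [-2.68, 2.68]. Speed limits (rad/s): [2.57, 2.57, 3.01, 3.14, 3.14, 3.14].

## Interface

Orientations are given as a unit quaternion [x, y, z, w].
In Python, from rig import ctrl, jaws, ik, snapshot, job, current_t, current_joint_pos, current_qvel, current_tau, current_tool_pos, current_ee_rot, current_ft_force, current_ft_torque, current_gripper_width, current_finger_force gives the robot as it stands. Calls block until the motion is done:
- ctrl.reach(position, orientation): joint-space move of the TCP to a pose.
- ctrl.move_linear(position, velocity=0.15, orientation=None, force_limit=None): straight line of the TCP; orientation=None keeps the orientation; velocity is the mean speed in m/s. With force_limit (N) it stops when the force on the tool has changed by that much, and returns True; else False.
- ctrl.move_joints(angles): joint-space move.
- jaws.command_gripper(opening): opening from 0.0 (shut) to 1.0 (fully open); the grip force is fixed at half the most; returns when the fingers have stopped.
- ctrl.dwell(seconds).
- ik(position, orientation): joint angles nearest the present ones, or None.
- snapshot(name): name is "scene" or "top" or "wrist"; returns a dict with "img" (384x512x3 uint8, blue, green, red), "range_z" (384x512 float32, m along the optical axis (not along the pixel's ray), 0 where there is no reading), "fx", "fy", "cx", "cy" (pixels), "k1" (the pictures are not rectified: a ray, as slopes to the right and down, at radius r is drawn at 1 + k1 r^2 times it, then the intrinsics apply), "origin" and "attitude" of the camera in the world; the wrist camera has in their place "tool_from_camera" (4x4, takes a point from camera to tool coordinates, whose origin is the TCP and whose axes are the flange's). Camera axes: x right, y up, looking along -z (the intrinsics and any distortion apply to the point x, -y, -z); pixel columns grow to the right and rows downward; lengths in m; the calibration is good to about 2 mm. A picture is of the moment at which its call begins: read the wrist's pose just before it.
A pose or a line that the arm cannot do raises ctrl.Unreachable and nothing moves.
- job.close_job(): hands the job in; it is judged then, once.
Readings, each from a call of its own:
- current_t(): time.
- current_joint_pos(): joint angles.
- current_qvel(): joint speeds.
- current_tau(): joint torques, N m.
- current_tool_pos(): TCP position.
- current_ee_rot(): TCP orientation.
- current_ft_force(): force on the tool from outside, world axes, zero at the start.
- current_ft_torque(): the same for the moment, N m.
- current_gripper_width(): opening from 0.0 (shut) to 1.0 (fully open).
- current_finger_force(): force on a finger pad.
Only numpy, scipy, OpenCV 4.12 (cv2) and the standard library are available. Lean on these libraries where they do the work, as an engineer would, in place of code of your own. Each camera call takes 0.05 s, during which the arm holds its last target. There are 200 camera calls.

## Working session

There is one attempt and no reset: what is moved stays moved. The work goes in short steps, each a Python script; the robot and the scene stay as the last script left them, time stands still between calls to the robot, and variables do not carry over. Pictures are saved under pics/ and viewed, at most 14 in all, crops included, and the job is handed in when it is done.

```bash
ls; mkdir -p pics; cat > h.py <<'E'
import numpy as np, cv2
from scipy.spatial.transform import Rotation as R
from rig import *
def cam(name):
    p=np.array(current_tool_pos()); q=np.array(current_ee_rot())
    s=snapshot(name)
    if name=="wrist":
        T=np.array(s["tool_from_camera"]); Rt=R.from_quat(q).as_matrix()
        s["Rw"]=Rt@T[:3,:3]; s["o"]=Rt@T[:3,3]+p
    else:
        a=np.array(s["attitude"]); s["Rw"]=a if a.shape==(3,3) else R.from_quat(a).as_matrix(); s["o"]=np.array(s["origin"])
    return s
def cloud(s):
    h,w=s["range_z"].shape; u,v=np.meshgrid(np.arange(w),np.arange(h))
    x=(u-s["cx"])/s["fx"]; y=(v-s["cy"])/s["fy"]; a,b=x.copy(),y.copy()
    for _ in range(8):
        f=1+s["k1"]*(a*a+b*b); a,b=x/f,y/f
    d=s["range_z"]
    return np.stack([a*d,-b*d,-d],-1)@s["Rw"].T+s["o"]
def ray(s,u,v,z):
    x=(u-s["cx"])/s["fx"]; y=(v-s["cy"])/s["fy"]; a,b=x,y
    for _ in range(8):
        f=1+s["k1"]*(a*a+b*b); a,b=x/f,y/f
    d=s["Rw"]@np.array([a,-b,-1]); return s["o"]+d*(z-s["o"][2])/d[2]
def down(yaw): # tool x at angle yaw, z down
    return (R.from_euler('z',yaw)*R.from_euler('x',np.pi)).as_quat()
E
python3 - <<'E'
from h import *
for n in ["scene","top"]:
    s=cam(n); np.save(n+".npy",cloud(s)); cv2.imwrite(f"pics/{n}0.png",cv2.resize(s["img"],(800,600)))
    print(n,s["attitude"],s["o"],s["fx"],s["k1"])
import pickle
print(current_t(),current_ee_rot(),current_ft_force())
E
```

```text
pics
scene [0.13811852 0.26628819 0.84973178 0.43355482] [1.14159648 0.39334343 1.09289511] 422.4437862698119 -0.03163377679271458
top [ 0.07012027 -0.06419028 -0.69826842  0.70949557] [3.77820783e-01 6.37442302e-04 1.21007000e+00] 471.20236877804155 -0.08234658922235967
0.1 [ 9.77414711e-01  2.11328485e-01 -6.69400803e-05 -8.65527299e-04] [ 0.1084894  -0.26415261  0.21563714]
```

View pics/top0.png

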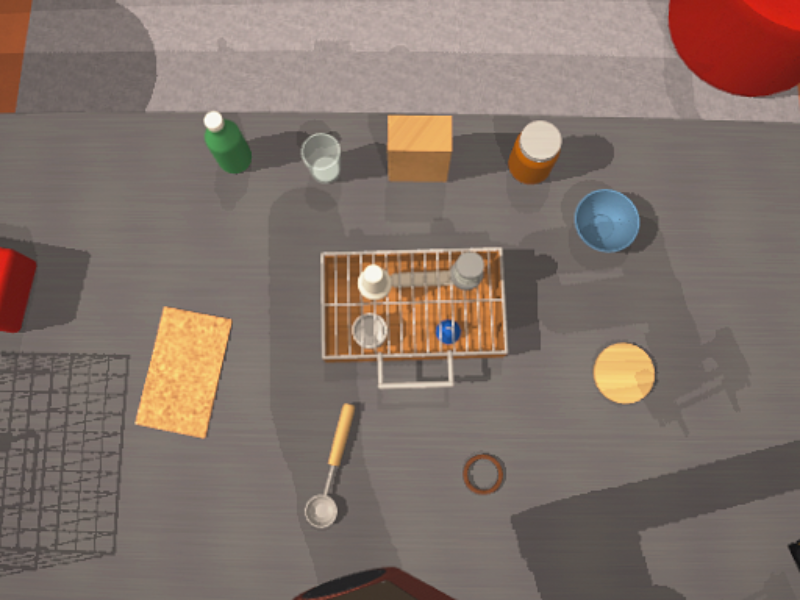

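View pics/scene0.png

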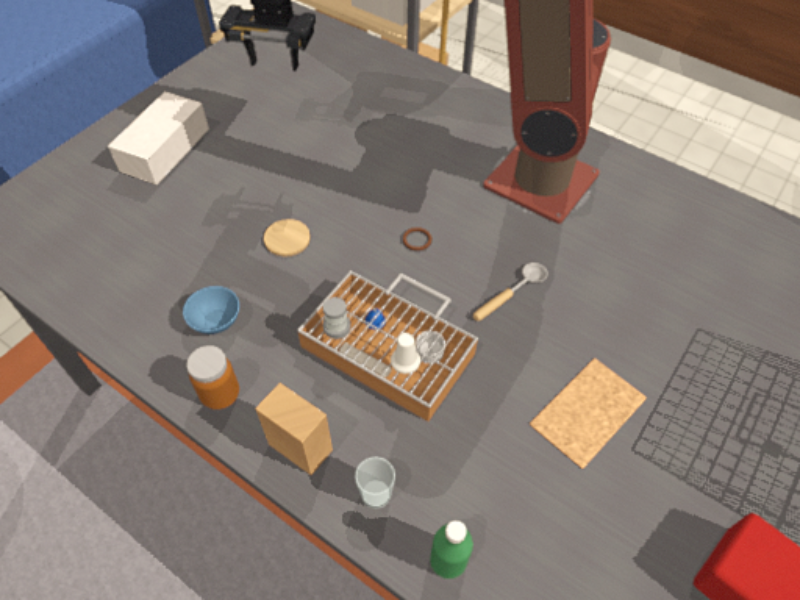

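The top view shows the cone at (373,280), feeder (467,268), dish (370,330), bell (448,331), mat (184,372), board (624,373) and handle bar (416,384). The scene view agrees.

```bash
python3 - <<'E'
from h import *
s=cam("top")
f=.64
def P(n,u,v,z): print(n,ray(s,u*f,v*f,z).round(4))
for n,u,v,z in [("cone top",373,272,.132),("cone foot",374,283,.064),("feeder top",468.5,262,.13),("dish rim",370,330,.038),("bell",448,331,.03),
 ("boxBL",323,358,.06),("boxBR",507,355,.06),("boxTL",322,253,.06),("boxTR",501,249,.06),("hL",381,386,.0575),("hR",452,383,.0575),
 ("m",164,308,.004),("m",231,320,.004),("m",205,437,.004),("m",136,423,.004),("board",624.5,373.5,.01)]: P(n,u,v,z)
c=cloud(s)
# object tops by depth
m=(c[...,2]>.11)&(c[...,2]<.145)&(c[...,0]>.45)&(c[...,0]<.75)&(abs(c[...,1])<.25)
k,l,st,ce=cv2.connectedComponentsWithStats(m.astype(np.uint8))
for i in range(1,k):
    if st[i,4]>20:
        q=c[l==i]; q=q[q[:,2]>np.median(q[:,2])-.006]; print(st[i],q.mean(0).round(4),q.min(0).round(3),q.max(0).round(3))
E
```

```text
cone top [0.6275 0.0455 0.132 ]
cone foot [0.6253 0.0464 0.064 ]
feeder top [ 0.6457 -0.0982  0.13  ]
dish rim [0.5535 0.0521 0.038 ]
bell [ 0.555  -0.0738  0.03  ]
boxBL [0.5046 0.124  0.06  ]
boxBR [ 0.5138 -0.1648  0.06  ]
boxTL [0.6744 0.1316 0.06  ]
boxTR [ 0.6855 -0.1572  0.06  ]
hL [0.4625 0.0321 0.0575]
hR [ 0.4689 -0.0787  0.0575]
m [0.5902 0.4014 0.004 ]
m [0.5716 0.2862 0.004 ]
m [0.3782 0.3184 0.004 ]
m [0.3978 0.4345 0.004 ]
board [ 0.4917 -0.3653  0.01  ]
[291 161  19  18 256] [ 0.6422 -0.0987  0.1302] [ 0.622 -0.12   0.124] [ 0.662 -0.08   0.137]
[232 169  14  15 152] [0.6256 0.0468 0.1317] [0.612 0.033 0.125] [0.64  0.061 0.138]
```

```bash
python3 - <<'E'
from h import *
s=snapshot("wrist"); print(np.array(s["tool_from_camera"]).round(3),s["fx"])
for nm,p in [("feeder",(.6422,-.0987,.12)),("cone",(.6256,.0468,.12)),("mat",(.484,.36,.06)),("dish",(.5535,.0521,.05)),("handle",(.4645,-.022,.04)),("hopen",(.67,-.015,.27)),("board",(.49,-.365,.05))]:
    for k in range(4):
        j=ik(p,down(.04+k*np.pi/2)); print(nm,k,None if j is None else np.round(j,2))
import time
ctrl.reach((.56,-.02,.36),down(.04)); print(current_t())
s=cam("wrist"); cv2.imwrite("pics/w1.png",cv2.resize(s["img"],(800,600))); np.savez("w1",**{k:np.array(v) for k,v in s.items()})
E
```

```text
[[ 0.     0.957  0.292  0.08 ]
 [ 1.    -0.     0.    -0.001]
 [ 0.     0.292 -0.957 -0.162]
 [ 0.     0.     0.     1.   ]] 328.0644778203956
feeder 0 [-0.27  0.36  1.55 -0.    1.23  1.26]
feeder 1 [-0.27  0.36  1.55  0.    1.23 -0.31]
feeder 2 [-0.27  0.36  1.55  0.    1.23 -1.88]
feeder 3 None
cone 0 [-0.05  0.31  1.61 -0.    1.22  1.48]
cone 1 [-0.05  0.31  1.61 -0.    1.22 -0.09]
cone 2 [-0.05  0.31  1.61  0.    1.22 -1.66]
cone 3 None
mat 0 [ 0.51  0.33  1.71 -0.    1.1   2.04]
mat 1 [ 0.51  0.33  1.71 -0.    1.1   0.47]
mat 2 [ 0.51  0.33  1.71  0.    1.1  -1.1 ]
mat 3 [ 0.51  0.33  1.71  0.    1.1  -2.67]
dish 0 [-0.05  0.25  1.84 -0.    1.05  1.48]
dish 1 [-0.05  0.25  1.84 -0.    1.05 -0.09]
dish 2 [-0.05  0.25  1.84  0.    1.05 -1.66]
dish 3 None
handle 0 [-0.22  0.06  2.08 -0.    1.    1.31]
handle 1 [-0.22  0.06  2.08 -0.    1.   -0.26]
handle 2 [-0.22  0.06  2.08  0.    1.   -1.83]
handle 3 None
hopen 0 [-0.14  0.3   1.34 -0.    1.5   1.39]
hopen 1 [-0.14  0.3   1.34  0.    1.5  -0.18]
hopen 2 [-0.14  0.3   1.34  0.    1.5  -1.75]
hopen 3 None
board 0 [-0.77  0.36  1.69 -0.    1.08  0.76]
board 1 [-0.77  0.36  1.69  0.    1.08 -0.81]
board 2 [-0.77  0.36  1.69  0.    1.08 -2.38]
board 3 [-0.77  0.36  1.69 -0.    1.08  2.33]
2.4917
```

View pics/w1.png

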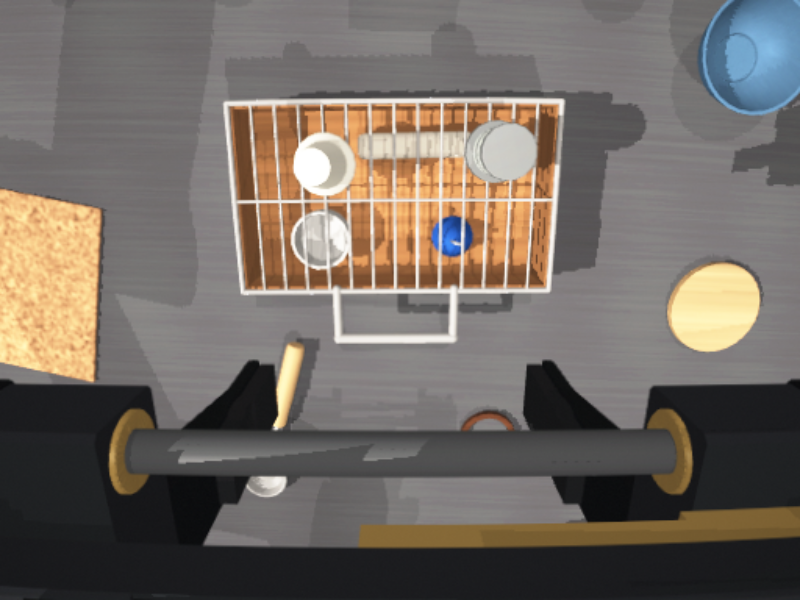

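The wrist view shows the cone top at about (312,168) and foot at (324,163), the feeder cap at (509,151), the dish rim at (321,240) and the handle bar from (338,339) to (455,339). The flap corners are (228,104), (562,101), (243,292) and (549,290).

```bash
python3 - <<'E'
from h import *
s=dict(np.load("w1.npz"))
for n,u,v,z in [("cone top",312,168,.132),("cone foot",324,163,.065),("feeder cap",509,151,.130),("feeder foot",491,152,.072),("dish rim",321,240,.038),("bell",452,236,.03),
 ("TL",228,104,.06),("TR",562,101,.06),("BL",243,292,.06),("BR",549,290,.06),("hL",338,339,.0575),("hR",455,339,.0575),("board",714,307,.01)]: print(n,ray(s,u*.64,v*.64,z).round(4))
c=cloud(s)
for n,x,y,lo,hi in [("feeder",.643,-.098,.122,.138),("cone",.6256,.0468,.126,.138),]:
    m=(abs(c[...,0]-x)<.04)&(abs(c[...,1]-y)<.04)&(c[...,2]>lo)&(c[...,2]<hi); q=c[m]; print(n,q.mean(0).round(4),q.min(0).round(3),q.max(0).round(3))
E
```

```text
cone top [0.624  0.0476 0.132 ]
cone foot [0.6258 0.0483 0.065 ]
feeder cap [ 0.6419 -0.0972  0.13  ]
feeder foot [ 0.6407 -0.0939  0.072 ]
dish rim [0.5536 0.055  0.038 ]
bell [ 0.561  -0.0701  0.03  ]
TL [0.6724 0.1315 0.06  ]
TR [ 0.6859 -0.1533  0.06  ]
BL [0.5056 0.1256 0.06  ]
BR [ 0.5189 -0.1615  0.06  ]
hL [0.4612 0.0361 0.0575]
hR [ 0.4656 -0.0769  0.0575]
board [ 0.4944 -0.3597  0.01  ]
feeder [ 0.6416 -0.0968  0.1294] [ 0.621 -0.118  0.122] [ 0.662 -0.077  0.132]
cone [0.6255 0.0475 0.1313] [0.612 0.034 0.126] [0.639 0.062 0.134]
```

```bash
cat >> h.py <<'E'
Q=down(.045)
CONE=np.array([.6255,.0472]); FEED=np.array([.642,-.0972])
MC=np.array([.535,.352]); MF=np.array([.435,.368])
HC,HF=.017,.024
def hover(x,y,z,q=Q): ctrl.reach((x,y,z),q)
def pick(xy,base,h,travel=.24,pre=None):
    z=base+h
    hover(*xy,travel)
    if pre is not None: jaws.command_gripper(pre)
    hit=ctrl.move_linear((*xy,z),velocity=.15,force_limit=8)
    jaws.command_gripper(0.0)
    print("pick",hit,"w",current_gripper_width()*87,"F",current_finger_force(),current_tool_pos(),current_t())
    ctrl.move_linear((*xy,travel),velocity=.18)
    print(" lifted w",current_gripper_width()*87,"t",current_t())
def place(xy,base,h,travel=.24,opening=1.0):
    z=base+h
    hover(*xy,travel)
    ctrl.move_linear((*xy,z+.012),velocity=.18)
    hit=ctrl.move_linear((*xy,z-.002),velocity=.03,force_limit=2.5)
    print("place",hit,np.array(current_tool_pos())-[*xy,z],current_ft_force(),current_t())
    jaws.command_gripper(opening); ctrl.dwell(.1)
    ctrl.move_linear((*xy,travel),velocity=.2)
E
python3 - <<'E'
from h import *
pick(CONE,.060,HC)
place(MC,.004,HC)
s=cam("wrist"); cv2.imwrite("pics/w2.png",s["img"]); print(current_t())
E
```

```text
pick False w 37.13615199588033 F 29.8209258922725 [0.62547718 0.04723003 0.07692152] 5.3167
 lifted w 37.016663259977975 t 6.375
place True [ 0.0002135   0.00012322 -0.00014838] [-0.10668647 -0.81589838  4.8259558 ] 9.325
11.7833
```

View pics/w2.png

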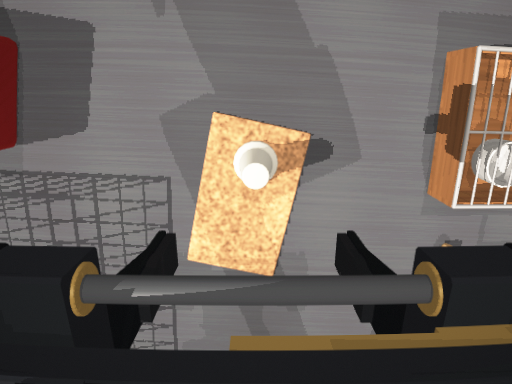

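Cone stands upright on the mat at (255,165). Next come the feeder and then the flap.

```bash
cat >> h.py <<'E'
YAW=.045; BX=np.array([np.cos(YAW),np.sin(YAW),0]); BY=np.array([-np.sin(YAW),np.cos(YAW),0])
HAND=np.array([.4638,-.0210,.0575]); HINGE=HAND+.217*BX
def hpose(th,a,back=0.):
    h=HINGE+.217*(-np.cos(th)*BX+np.array([0,0,np.sin(th)]))
    r=R.from_rotvec(a*BY)*R.from_quat(down(YAW+np.pi/2))
    return h+r.as_matrix()[:,2]*(.019-back), r.as_quat()
E
python3 - <<'E'
from h import *
pick(FEED,.060,HF)
place(MF,.004,HF)
for th in np.linspace(0,1.55,6): print(th,[ik(*hpose(th,a)) is not None for a in(-.35,0,.3)], end=' ')
p,q=hpose(0,-.3,.12)
ctrl.reach(p,q); jaws.command_gripper(.45)
s=cam("wrist"); cv2.imwrite("pics/w3.png",s["img"]); np.savez("w3",**{k:np.array(v) for k,v in s.items()}); print(current_t())
E
```

```text
pick False w 41.61324440432318 F 29.995440803468227 [ 0.64201186 -0.09733054  0.08400373] 15.5
 lifted w 41.313985367760544 t 16.5167
place True [ 0.00027086 -0.000253   -0.000364  ] [ 0.25102877 -1.38893266  4.98375079] 20.0667
0.0 [True, True, True] 0.31 [True, True, True] 0.62 [True, True, True] 0.9299999999999999 [True, True, True] 1.24 [True, True, True] 1.55 [True, True, True] 25.6167
```

View pics/w3.png

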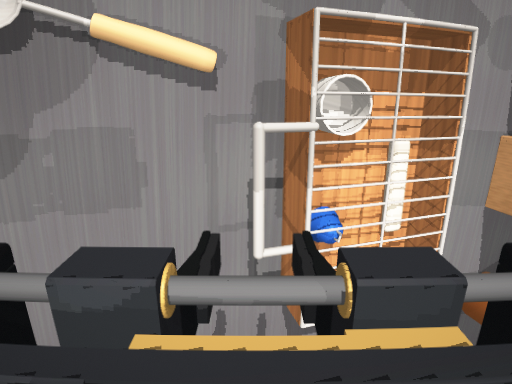

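Flap is clear. The handle bar runs from (259,127) to (259,253), and the finger centre is near column 257.

```bash
python3 - <<'E'
from h import *
s=dict(np.load("w3.npz"))
a,b=ray(s,259,127,.0575),ray(s,259,254,.0575); print(a.round(4),b.round(4),((a+b)/2).round(4),HAND)
for th in [0]:
    hit=ctrl.move_linear(hpose(0,-.3)[0],velocity=.12,force_limit=8)
    jaws.command_gripper(0.)
    print(hit,current_gripper_width()*87,current_tool_pos(),current_ft_force())
    for th in np.linspace(0,1.55,12)[1:]:
        p,q=hpose(th,-.3+.3*th/1.55)
        ctrl.move_linear(p,velocity=.15,orientation=q)
        print(round(th,2),current_ft_force().round(1) if hasattr(current_ft_force(),'round') else current_ft_force(),round(current_gripper_width()*87,1))
        if np.linalg.norm(current_ft_force())>30: break
print(current_t())
s=cam("scene"); cv2.imwrite("pics/s4.png",s["img"])
E
```

```text
[0.4632 0.0362 0.0575] [ 0.4685 -0.0749  0.0575] [ 0.4659 -0.0193  0.0575] [ 0.4638 -0.021   0.0575]
False 8.63735271005427 [ 0.47130719 -0.02082626  0.04060443] [ 5.10738322  1.49310243 -1.58020292]
0.14 [ 8.   3.1 -1.7] 9.1
0.28 [10.6  0.3 -2.9] 8.8
0.42 [ 9.   0.8 -3.4] 8.9
0.56 [ 5.2 -1.5 -2.7] 9.0
0.7 [-3.2 -2.6  3.6] 9.0
0.85 [-9.2 -1.6 10.4] 8.7
0.99 [-9.2 -1.1 14.4] 8.5
1.13 [-6.1 -1.5 14.1] 8.7
1.27 [-3.4 -1.5 11.9] 8.8
1.41 [-0.8 -1.4 11.5] 9.1
1.55 [ 1.1 -1.7 10.1] 8.8
31.2583
```

View pics/s4.png

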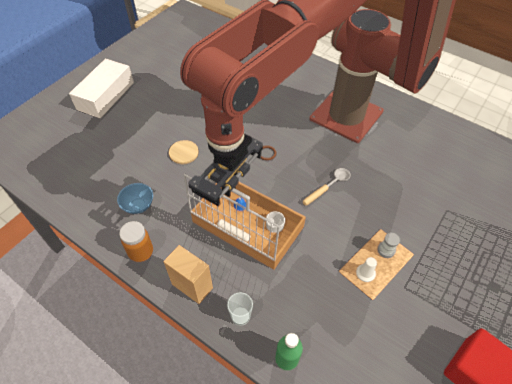

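Flap is open upright, both items stand on the mat, and dish and bell are undisturbed. Release it and look at the dish from above.

```bash
python3 - <<'E'
from h import *
jaws.command_gripper(.4); ctrl.dwell(.1)
p,q=hpose(1.55,0,.12); ctrl.move_linear(p,velocity=.2)
ctrl.reach((.52,.05,.30),Q)
s=cam("wrist"); cv2.imwrite("pics/w5.png",cv2.resize(s["img"],(800,600))); np.savez("w5",**{k:np.array(v) for k,v in s.items()}); print(current_t())
c=cloud(s); m=(abs(c[...,0]-.554)<.05)&(abs(c[...,1]-.053)<.05)&(c[...,2]>.03)&(c[...,2]<.045)
q=c[m]; m2=np.hypot(q[:,0]-.554,q[:,1]-.053)<.036; q=q[m2]
(x,y),r=cv2.minEnclosingCircle(q[:,:2].astype(np.float32)*1000); print(x,y,r,len(q))
E
```

```text
34.425
553.159912109375 56.826210021972656 28.029218673706055 304
```

View pics/w5.png

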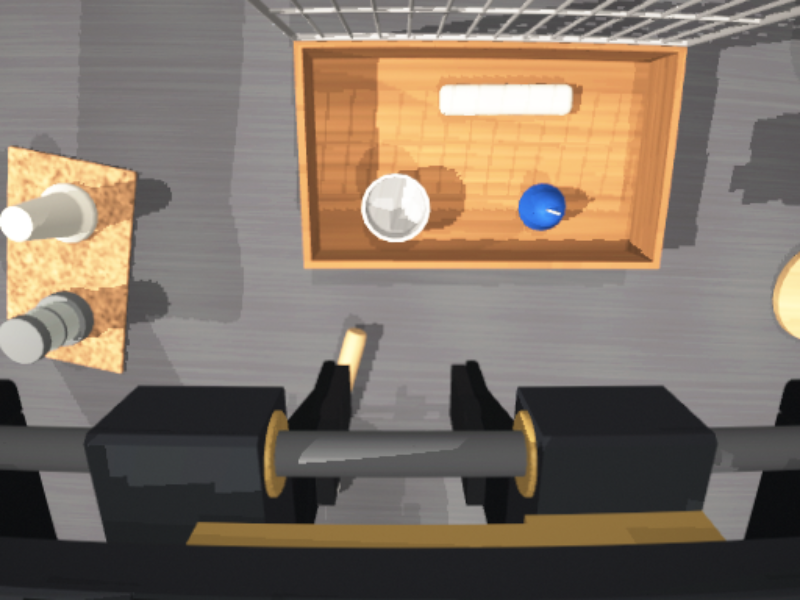

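Box is open: dish at (396,207), bell at (541,207). Pick the dish, then look at the board on the way.

```bash
python3 - <<'E'
from h import *
pick((.5535,.0563),.006,.006,travel=.2,pre=.88)
ctrl.reach((.45,-.36,.25),Q)
s=cam("wrist"); cv2.imwrite("pics/w6.png",cv2.resize(s["img"],(800,600))); np.savez("w6",**{k:np.array(v) for k,v in s.items()}); print(current_t())
s2=cam("top")
for n,t in(("w",s),("t",s2)):
    i=t["img"].astype(int); hsv=cv2.cvtColor(t["img"],cv2.COLOR_BGR2HSV); c=cloud(t)
    m=(hsv[...,1]>70)&(np.hypot(c[...,0]-.493,c[...,1]+.362)<.08)&(c[...,2]<.03)
    cn=max(cv2.findContours(m.astype(np.uint8),0,1)[0],key=len); e=np.array([ray(t,u,v,.01)[:2] for u,v in cn[:,0]],np.float32)*1000
    print(n,cv2.minEnclosingCircle(e))
E
```

```text
pick False w 55.104210251407686 F 30.00045466760639 [0.55377108 0.05623769 0.01240637] 37.8083
 lifted w 55.250082096161655 t 39.0
40.6417
w ((493.14862060546875, -362.0465087890625), 50.146759033203125)
t ((494.0466613769531, -361.9935607910156), 51.18124008178711)
```

View pics/w6.png

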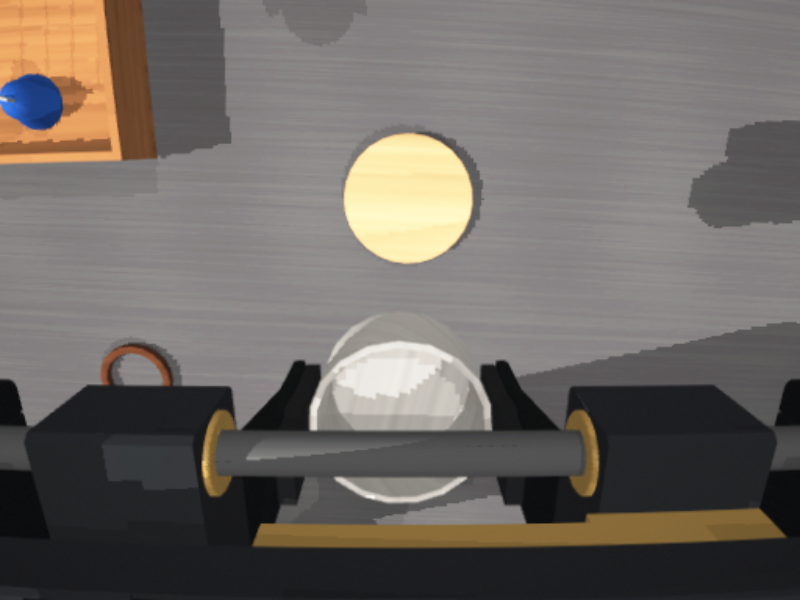

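The dish is held level, and the board centre is (409,198), i.e. (0.4935, -0.362). Place the dish, then regrip the handle and close.

```bash
python3 - <<'E'
from h import *
place((.4935,-.362),.010,.006,travel=.2,opening=.95)
p,q=hpose(1.55,0,.12); ctrl.reach(p+[0,0,.03],q); jaws.command_gripper(.5)
ctrl.move_linear(p,velocity=.15)
c2=cam("scene"); cv2.imwrite("pics/s7.png",cv2.resize(c2["img"][60:310,60:410],(784,560)))
hit=ctrl.move_linear(hpose(1.55,0)[0],velocity=.12,force_limit=8)
jaws.command_gripper(0.)
print(hit,current_gripper_width()*87,current_ft_force(),current_t())
E
```

```text
place True [ 0.00028222 -0.00024267  0.00021058] [-0.5066147   0.2458483   3.77683558] 42.6083
False 8.949356582124256 [ 0.55541296 -0.23195511  0.1842526 ] 49.3583
```

View pics/s7.png

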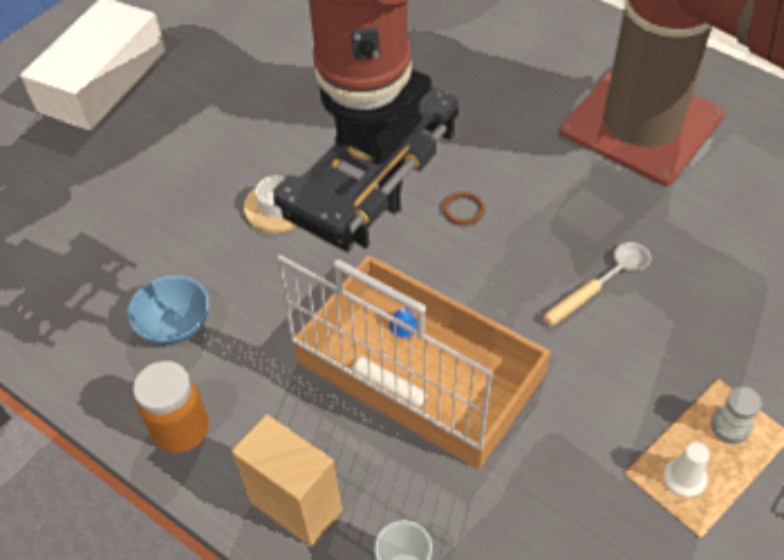

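Dish stands on the board and the gripper holds the handle. Closing now.

```bash
python3 - <<'E'
from h import *
for th in np.linspace(1.55,0,12)[1:]:
    p,q=hpose(th,-.3*(1-th/1.55))
    ctrl.move_linear(p,velocity=.15,orientation=q)
    f=np.array(current_ft_force()); print(round(th,2),f.round(1),round(current_gripper_width()*87,1))
    if np.linalg.norm(f)>35: break
hit=ctrl.move_linear(hpose(-.02,-.3)[0],velocity=.03,force_limit=10)
print(hit,current_ft_force(),current_tool_pos(),current_t())
jaws.command_gripper(.45)
ctrl.move_linear(hpose(0,-.3,.1)[0],velocity=.2)
p=HAND+[0,0,.06]; jaws.command_gripper(0.)
ctrl.reach(p,down(YAW+np.pi/2))
hit=ctrl.move_linear(HAND-[0,0,.006],velocity=.04,force_limit=10)
print("press",hit,current_tool_pos(),current_ft_force()) # bar top at .0625
ctrl.move_linear(HAND+[0,0,.15],velocity=.25)
jaws.command_gripper(1.0)
ctrl.reach((.5,-.02,.32),Q)
s=cam("wrist"); cv2.imwrite("pics/w8.png",s["img"]); c=cloud(s)
b=(c[...,:2]-HAND[:2])@np.stack([BX[:2],BY[:2]],1); 
m=(abs(b[...,0])<.008)&(abs(b[...,1])<.04)&(c[...,2]>.04); print("bar z",np.median(c[m][:,2]),m.sum(),current_t())
# mat item positions
for n,xy,lo,hi in(("cone",MC,.068,.082),("feed",MF,.066,.08)):
    q=c[(np.hypot(c[...,0]-xy[0],c[...,1]-xy[1])<.04)&(c[...,2]>lo)&(c[...,2]<hi)]; print(n,len(q), q.mean(0) if len(q) else '')
E
```

```text
1.41 [-1.2  0.2 -0.8] 8.7
1.27 [-1.6  0.7 -0.7] 9.1
1.13 [-1.5  1.5  0.8] 9.1
0.99 [ 0.   0.7 -3. ] 8.6
0.85 [-0.   1.6 -3.8] 8.9
0.7 [ 4.5  2.6 -5.9] 8.8
0.56 [ 5.   3.3 -5.8] 8.6
0.42 [ 5.9  3.6 -4.6] 8.9
0.28 [ 4.9  4.4 -3.8] 8.9
0.14 [ 3.5  4.5 -3.4] 9.0
0.0 [ 4.3  4.4 -3.2] 9.0
True [-5.0260072   0.05775383  8.90861257] [ 0.47191429 -0.02110642  0.03837521] 53.4167
press True [ 0.46361732 -0.0209563   0.06257257] [-2.6992544   0.32328503  9.0825917 ]
bar z 0.06118034473683967 480 61.3
cone 0 
feed 0
```

View pics/w8.png

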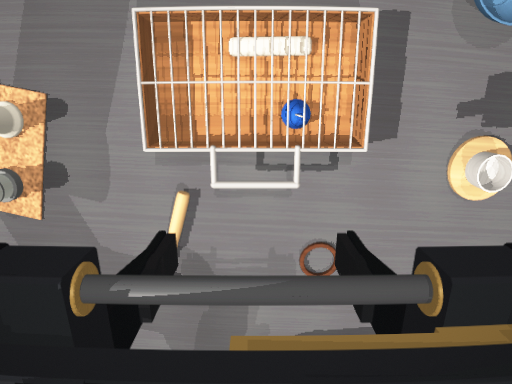

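The flap is closed (bar top at 62.6 mm, as expected), and dish and bell are fine. Return the feeder and the cone.

```bash
python3 - <<'E'
from h import *
pick(MF,.004,HF); place(FEED,.060,HF)
pick(MC,.004,HC); place(CONE,.060,HC)
ctrl.reach((.56,-.02,.36),Q)
s=cam("wrist"); cv2.imwrite("pics/w9.png",cv2.resize(s["img"],(800,600))); c=cloud(s)
for n,x,y,lo,hi in [("feeder",.643,-.098,.122,.138),("cone",.6256,.0468,.126,.138),]:
    m=(abs(c[...,0]-x)<.04)&(abs(c[...,1]-y)<.04)&(c[...,2]>lo)&(c[...,2]<hi); q=c[m]; print(n,q.mean(0).round(4),q.min(0).round(3),q.max(0).round(3))
t=cam("top"); c=cloud(t)
for n,x,y,lo,hi in [("feeder",.643,-.098,.124,.138),("cone",.6256,.0468,.125,.138),]:
    m=(abs(c[...,0]-x)<.04)&(abs(c[...,1]-y)<.04)&(c[...,2]>lo)&(c[...,2]<hi); q=c[m]; print(n,q.mean(0).round(4))
print(current_t())
E
```

```text
pick False w 41.24045805198564 F 29.998234435915947 [0.43499532 0.36793468 0.02797741] 65.1917
 lifted w 41.31018820465095 t 66.5167
place True [ 0.00031619 -0.00041441 -0.0002622 ] [-1.13012272 -1.57002556  3.69301191] 69.7583
pick False w 37.341820388750044 F 29.81845017624437 [0.53492737 0.35197914 0.02088426] 75.9833
 lifted w 37.10706756925567 t 77.35
place True [ 3.10377494e-04 -5.68565626e-05 -1.80983692e-04] [-0.91239856 -0.62363854  4.54144753] 79.9917
feeder [ 0.6421 -0.0963  0.1294] [ 0.622 -0.118  0.122] [ 0.663 -0.076  0.132]
cone [0.626  0.047  0.1313] [0.612 0.033 0.126] [0.64  0.062 0.135]
feeder [ 0.6416 -0.0876  0.1303]
cone [nan nan nan]
82.875<stdin>:10: RuntimeWarning: Mean of empty slice.
  ret = um.true_divide(
```

View pics/w9.png

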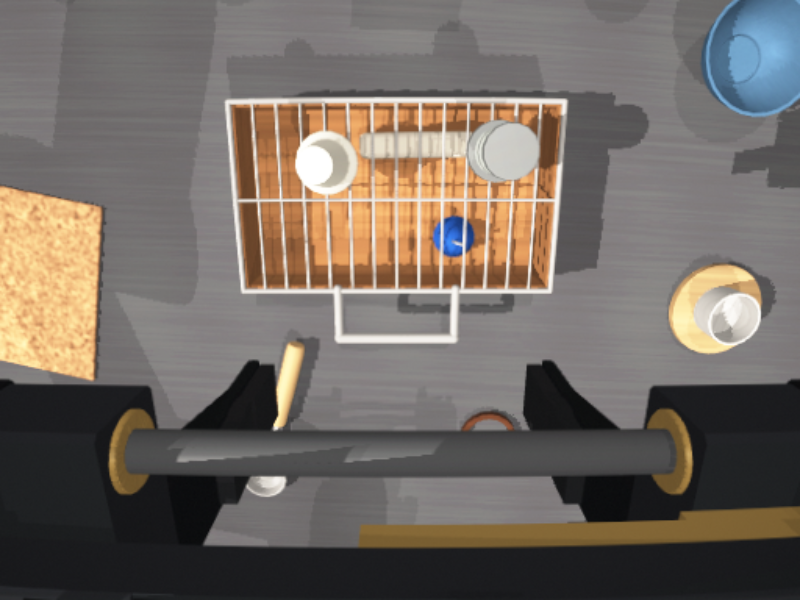

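Cone (324,162) and feeder (505,151) are back where they stood, within about 0.5 mm. The flap is closed, the bell untouched and the dish is on the board. Handing in.

```bash
python3 -c "
from rig import job; print(job.close_job())"
```

```text
the job is handed in; nothing more can be done
None
```

The job is done and handed in at about 83 s: the dish is upright in the middle of the board, the flap is fully closed, the feeder tube and cone are back within about 0.5 mm of where they stood, and the bell was left alone.

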